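# Clip the gear cover onto the barrel lathe

## Task

The gearbox on top of the lathe's headstock is open. Take the shorter of the two steel clip-on covers by its fin, set it level over the gearbox without dropping it and press it straight down until both arms have snapped under the rim strips and the plate lies fully home on the box; then let go. Leave the longer cover, which belongs to another machine, where it stands.

Things in the scene. Friction and masses are not known exactly. Their poses are not given: they have to be found in the camera images.
- cover: Short steel cover, fits. Plate 74 (y) x 64 (x) x 3 mm, upper face 31 mm above origin. On it a central grip fin 12 mm thick (x), 44 long (y), 30 tall. At each y end a rigid arm 26 wide hangs 28 mm below the plate; inner faces 68 mm apart; 6 mm inward hook 10-13 mm above the arm tip, sloped lead-in below. Origin: centre, at arm-tip level; z up. 0.09 kg. Stands arms down; fits either way round.
- long_cover: Long steel cover that does not fit; leave it. Same make, fin and height (61 mm overall) as the short one, but its plate is 114 mm long (y) by 64 mm wide (x) and its arms are 108 mm apart. Origin: centre, at arm-tip level; z up. 0.12 kg. Stands arms down on the counter.
- seat (a point): Where the short cover's origin lies when fully home; axes as the cover's then (or half a turn about z). 28 mm below the gearbox's level top edge. Coming down, the hooks meet the rim strips about 14 mm above home; pressing them past takes roughly 6 to 12 N downwards until about 6 mm above home, where they snap under; from there it goes freely down until the plate rests on the edge.
- lathe: Brass lathe fixed to the counter; origin under the headstock's centre. Headstock 64 (x) x 50 (y) mm, 120 tall, top open on gears. On both y sides, 9 mm below the edge, a sprung rim strip (bar 8 mm thick, 48 long) stands 6 mm out of the wall, gives inwards as a hook passes, springs out over it. Chuck and bed run to +x, below 85 mm; crank on -y side, below 60 mm.
Things that resemble listed ones, but are neither listed nor needed, are in the scene too. What is shaped like the cover but turquoise is not meant.

How it is judged:
By the outcome, as a careful person would: the job done as asked, in the order asked, and still so for the second after the job is handed in, with the robot touching nothing.
It also fails if it takes over 38 s, if anything falls off the work surface, if the arm or the gripper's body presses on something with over 40 N, if the wrist force passes 120 N, or if a joint passes its speed limit or range.

## Robot

A 6-joint arm with a two-finger parallel gripper is mounted at the origin on the work surface. World frame = base frame: x ahead of the robot, y to its left, z up, the work surface at z = 0. Lengths are in m, angles in rad, forces in N, time in s.
With the tool pointing down it reaches from about 0.25 to 0.8 m from the base axis. Payload 8.5 kg.
Tool frame: the origin (TCP) lies between the finger pads; the fingertips stand 19 mm ahead of it and the grasp point (between the pads) is the TCP; z points along the fingers, y is the line along which they close (so a half turn about z gives the same grasp; the last joint's range is limited). The gripper opens to 85 mm and grips with 20 to 120 N. Pads are 22 mm wide; open, the fingers measure 114 mm over their backs; the gripper's body (76 mm by 85 mm) begins 54 mm behind the grasp point. The pads swing forward as they close: fully open they stand 13 mm farther back than shut.
Start: joints at [1.288, 0.238, -0.013, 1.319, 0, 1.571], TCP at [0.146, 0.504, 0.25] pointing down, gripper open.
Joint ranges: [-2.66, 2.66], [-1.03, 1.9], [-1.14, 1.46], [-1.82, 2.27], [-1.45, 1.34], [-3.14, 3.14]. Speed limits (rad/s): [2.22, 2.22, 2.79, 3.14, 3.14, 3.14].

## Interface

Orientations are given as a rotation vector (axis times angle).
In Python, from cell import bot gives the robot as it stands. The module is installed in compiled form; this text tells all that it offers.
- The arm moves only by the tool apply_moves, never from a script. Its argument "increments" is a list of rows, each an object with "slide": the shift along the tool's x, y, z in cm, a list of three; "angular": the turn, a rotation vector about the tool's x, y, z in rad, a list of three; "claw": the closure, from 0 (fully open) to 1 (shut). A call has 1 to 10 rows; each row is the pose to reach, as a shift and turn from the pose commanded when the call began, along the tool's axes at that moment; what a row does not reach only later rows make up. A row lasts 1/8 s, in which the tool goes at most 62.5 mm and 10.7 degrees, less where a joint would pass 70% of its speed; a pose out of reach is approached as far as the arm can. A call with a gripper value outside its range is refused whole. The fingers move at their own pace and stop on an object; "grip_force" is the grip in N (left out, the last holds). Time passes only in rows, so rows that repeat a pose let the fingers close. It gives the time, the measured TCP pose, the force, the opening and the grip force at its end, in the units of the state.
- bot.state(): the state, without advancing time (a new reading comes with each control period).
- bot.read_camera(name): name is "scene" or "top" or "wrist"; returns a dict with "pixels" (400x640x3 uint8, red, green, blue), "depth" (400x640 float32, m along the optical axis (not along the pixel's ray), 0 where there is no reading), "fovy" (degrees; the focal length in pixels is half the picture's height over the tangent of half this angle, whatever the lens; pixels are square), "cx", "cy" (the principal point, pixels), "pose" (4x4, takes a point from camera to world coordinates). Camera axes: x right, y down, z forward; pixel columns grow to the right and rows downward; lengths in m; the calibration is good to about 2 mm. The wrist camera is an equidistant fisheye: a pixel r from the principal point sees the ray r / f radians off the axis. A picture is of the moment at which its call begins.
- bot.sign_off(): hands the job in; it is judged then, once.
Trained networks look in the newest picture that a camera, given by its name, has taken for a name from the list of things; names that differ only in an ending like _2 or _b are one class to them, and where a whole thing is asked for, a point or a joint stands for the part that bears it (a point fixed in the world has none). Each returns a list of dicts, best first, with "conf" (0 to 1); they miss things now and then, are a little off and sometimes report something else, mostly with a low value. They report only what shows in the picture. A call takes as long as a camera call. They do not tell look-alikes from the thing itself.
- bot.recognise(label, camera): "location" ([x, y, z] in m, in world coordinates, good to about 4 mm: the middle of the surface that is visible of it).
- bot.masks_of(label, camera): "mask" (400x640 bool, what is visible of it).
- bot.place_of(label, camera): "location" ([x, y, z] in m, in world coordinates, good to about 4 mm: a listed point, or the origin of a listed thing).
The state is a dict: "time_s": time; "q": joint angles; "qd": joint speeds; "joint_efforts": joint torques, N m; "eef_pos": TCP position; "orientation": TCP orientation; "force": force on the tool from outside, world axes, zero at the start; "wrist_torque": the same for the moment, N m; "grip_width": finger opening in m; "finger_force": force on a finger pad.
Only numpy, scipy, OpenCV 4.12 (cv2) and the standard library are available. Lean on these libraries where they do the work, as an engineer would, in place of code of your own. Each camera call takes 0.05 s, during which the arm holds its last target. There are 200 camera calls.

## Working session

There is one attempt and no reset: what is moved stays moved. The work goes in short steps, Python scripts to look and compute and a tool call to move; the robot and the scene stay as the last step left them, time stands still between calls to the robot, and variables do not carry over. Pictures are saved under pics/ and viewed, at most 10 in all, crops included, and the job is handed in when it is done.

Besides the shell and the picture viewer there is one more tool, called in YAML: its name, and indented under it one key for each argument. apply_moves: Moves the arm, as the interface text tells. Its arguments: {"type":"object","properties":{"increments":{"type":"array"},"grip_force":{"type":"number"}},"required":["increments"]}

```bash
mkdir -p pics
cat > h.py <<'E'
import numpy as np, cv2
from cell import bot
from scipy.spatial.transform import Rotation as R
def cloud(c):
    d=c['depth']; f=200/np.tan(np.radians(c['fovy'])/2)
    v,u=np.mgrid[:400,:640]; a=(u-c['cx'])/f; b=(v-c['cy'])/f
    P=np.stack([a*d,b*d,d],-1)@c['pose'][:3,:3].T+c['pose'][:3,3]
    P[d==0]=np.nan
    return P
def save(c,n): cv2.imwrite('pics/'+n,c['pixels'][:,:,::-1])
E
python3 - <<'E'
from h import *
s=bot.state(); print(s['eef_pos'],s['orientation'],s['force'],s['grip_width'])
for cam in ['scene','top']:
    c=bot.read_camera(cam); save(c,cam+'0.png'); np.save(cam+'.npy',cloud(c)); np.save(cam+'_px.npy',c['pixels'])
    print(cam,c['pose'].round(3).tolist(),c['fovy'])
    for l in ['cover','long_cover','seat','lathe']:
        print(l,[(np.round(r['location'],3),round(r['conf'],2)) for r in bot.place_of(l,cam)])
        if l!='seat':
            for r in bot.masks_of(l,cam):
                v,u=np.nonzero(r['mask']); print('  mask',round(r['conf'],2),len(u),u.min(),u.max(),v.min(),v.max())
E
```

```text
[0.1464055  0.50377863 0.24969185] [-4.42804832e-01 -3.11001516e+00  2.17970461e-03] [ 1.0400159  -0.59729057 -0.21846828] 0.08518497428692556
scene [[0.783, 0.468, -0.41, 0.941], [0.622, -0.569, 0.538, -0.588], [0.018, -0.676, -0.737, 0.851], [0.0, 0.0, 0.0, 1.0]] 50.213164842714185
cover [(array([0.472, 0.041, 0.005]), 0.85), (array([0.594, 0.082, 0.001]), 0.81), (array([ 0.543, -0.072,  0.002]), 0.74), (array([ 0.432, -0.095, -0.   ]), 0.61)]
  mask 0.85 529 297 326 175 195
  mask 0.73 677 246 281 195 227
  mask 0.72 605 341 375 187 214
long_cover [(array([ 0.499, -0.322,  0.001]), 0.72)]
  mask 0.61 1441 189 242 260 312
seat [(array([0.499, 0.223, 0.091]), 0.84)]
lathe [(array([ 0.497,  0.225, -0.   ]), 0.93)]
  mask 0.93 3318 264 387 113 175
top [[-0.005, -0.991, 0.132, 0.391], [-1.0, 0.006, 0.003, -0.07], [-0.004, -0.132, -0.991, 0.894], [0.0, 0.0, 0.0, 1.0]] 55.53998945519729
cover [(array([ 0.428, -0.094, -0.002]), 0.87), (array([0.472, 0.045, 0.   ]), 0.75), (array([0.595, 0.079, 0.003]), 0.71), (array([ 0.542, -0.07 , -0.001]), 0.58)]
  mask 0.72 904 232 270 144 178
  mask 0.7 876 301 334 167 196
  mask 0.63 906 312 347 216 247
  mask 0.58 942 247 287 193 234
long_cover []
  mask 0.74 1325 399 452 185 218
seat [(array([ 0.428, -0.095, -0.002]), 0.66), (array([0.497, 0.223, 0.095]), 0.65)]
lathe [(array([ 0.495,  0.224, -0.001]), 0.58)]
  mask 0.61 4816 148 225 181 335
```

View pics/scene0.png

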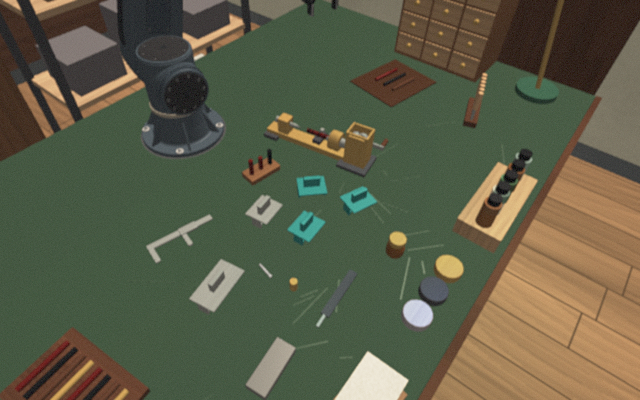

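View pics/top0.png

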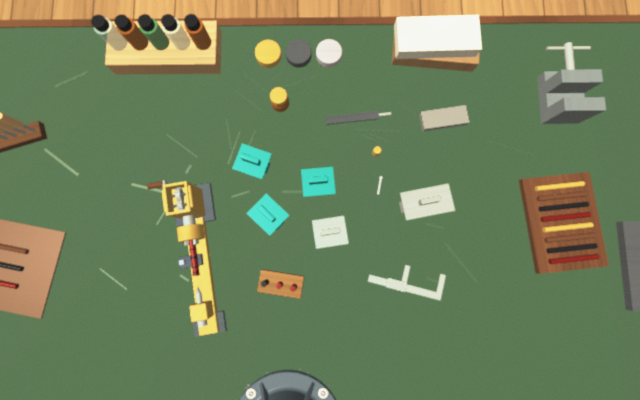

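The scene picture shows the grey steel short cover at about (264,208) and three turquoise look-alikes. The long cover is at (217,285) and the open headstock at (358,145). In the top picture the short cover is at (330,232) and the headstock at (178,198), with its bed running down towards the robot. I'll get the yaw angles from depth next.

Run:
```python
from h import *
def rect(n,P,m):
    q=P[m][:,:2]; r=cv2.minAreaRect((q*1000).astype(np.float32)); print(n,m.sum(),'mean',P[m].mean(0).round(4),'rect',np.round(r[0],1),np.round(r[1],1),round(r[2],1), cv2.boxPoints(r).round(1).tolist())
for cam in ['top','scene']:
    P=np.load(cam+'.npy'); x,y,z=np.moveaxis(P,-1,0)
    near=(abs(x-.43)<.06)&(abs(y+.094)<.06)
    rect(cam+' fin',P,near&(z>.05)&(z<.075))
    rect(cam+' plate',P,near&(z>.022)&(z<.075))
    hs=(abs(x-.497)<.07)&(abs(y-.224)<.07)
    rect(cam+' hs',P,hs&(z>.112)&(z<.13))
    print(np.nanmedian(z[near&(z>.05)]),np.nanmedian(z[near&(z>.02)&(z<.04)]),np.nanmax(z[hs]),np.nanpercentile(z[hs&(z>.112)],50))
    bed=(x>.2)&(x<.47)&(abs(y-.2)<.08)&(z>.02)&(z<.1)
    rect(cam+' bed',P,bed)
```

```text
top fin 112 mean [ 0.4291 -0.0971  0.06  ] rect [429.1 -96.9] [11.8 43.2] 8.2 [[420.20001220703125, -76.30000305175781], [426.3999938964844, -119.0999984741211], [438.1000061035156, -117.4000015258789], [431.8999938964844, -74.5999984741211]]
top plate 917 mean [ 0.429  -0.097   0.0341] rect [429.3 -97. ] [63.7 73.8] 8.4 [[392.3999938964844, -65.0999984741211], [403.20001220703125, -138.10000610351562], [466.20001220703125, -128.8000030517578], [455.5, -55.79999923706055]]
top hs 417 mean [0.4968 0.2194 0.1177] rect [496.6 221.3] [64.  61.7] 9.5 [[460.0, 246.5], [470.1000061035156, 185.60000610351562], [533.2999877929688, 196.1999969482422], [523.0999755859375, 257.0]]
0.06011368870672695 0.030469189059784407 0.12260821676381062 0.11851500062488396
top bed 2715 mean [0.343  0.1929 0.0473] rect [335.  202.5] [264.3  64.5] 7.7 [[199.6999969482422, 216.8000030517578], [208.39999389648438, 152.89999389648438], [470.29998779296875, 188.3000030517578], [461.70001220703125, 252.1999969482422]]
scene fin 102 mean [ 0.4311 -0.0994  0.0599] rect [429.6 -98. ] [14.4 43.8] 5.9 [[420.20001220703125, -76.9000015258789], [424.70001220703125, -120.5], [439.0, -119.0], [434.5, -75.5]]
scene plate 616 mean [ 0.4331 -0.102   0.0378] rect [428.3 -96.7] [66.8 76.5] 7.8 [[390.0, -63.29999923706055], [400.5, -139.10000610351562], [466.6000061035156, -130.0], [456.20001220703125, -54.20000076293945]]
scene hs 265 mean [0.4989 0.2174 0.1183] rect [497.7 218.7] [65.7 59.6] 11.5 [[459.6000061035156, 241.39999389648438], [471.5, 183.0], [535.7999877929688, 196.10000610351562], [523.9000244140625, 254.5]]
0.06123582625487628 0.032504242435360875 0.12464290124395827 0.11892856748705771
scene bed 1402 mean [0.3485 0.1903 0.0462] rect [338.3 202.5] [269.4  69.7] 7.5 [[200.1999969482422, 219.39999389648438], [209.3000030517578, 150.3000030517578], [476.3999938964844, 185.60000610351562], [467.29998779296875, 254.6999969482422]]
```

```bash
cat >> h.py <<'E'
def go(x,y,z,yaw):
    "slide (cm), angular for tool pointing down with tool y at world angle yaw (deg, mod 180), from measured pose"
    s=bot.state(); A=R.from_rotvec(s['orientation']); a=np.radians(yaw)
    Y=np.array([np.cos(a),np.sin(a),0]); Z=np.array([0,0,-1.]); 
    best=[]
    for g in (1,-1):
        B=R.from_matrix(np.stack([np.cross(g*Y,Z),g*Y,Z],1)); best.append((A.inv()*B).as_rotvec())
    w=min(best,key=np.linalg.norm)
    print('slide',(A.inv().apply(np.array([x,y,z])-s['eef_pos'])*100).round(2),'ang',w.round(4),'pos',np.round(s['eef_pos'],4),'F',np.round(s['force'],1),'grip',round(s['grip_width'],4),'t',s['time_s'])
E
python3 - <<'E'
from h import *
go(.4295,-.097,.16,8.3)
E
```

```text
slide [-43.95 -49.82   9.03] ang [-1.0000e-04  1.0000e-04  1.1431e+00] pos [0.1465 0.5041 0.2503] F [0.1 0.2 0.4] grip 0.0856 t 0.8
```

apply_moves:
  increments:
    - {"slide":[-44,-49.8,5],"angular":[0,0,1.143],"claw":0}
    - {"slide":[-44,-49.8,5],"angular":[0,0,1.143],"claw":0}
    - {"slide":[-44,-49.8,5],"angular":[0,0,1.143],"claw":0}
    - {"slide":[-44,-49.8,5],"angular":[0,0,1.143],"claw":0}
    - {"slide":[-44,-49.8,5],"angular":[0,0,1.143],"claw":0}
    - {"slide":[-44,-49.8,5],"angular":[0,0,1.143],"claw":0}
    - {"slide":[-44,-49.8,9],"angular":[0,0,1.143],"claw":0}
    - {"slide":[-44,-49.8,9],"angular":[0,0,1.143],"claw":0}
    - {"slide":[-44,-49.8,9],"angular":[0,0,1.143],"claw":0}
    - {"slide":[-44,-49.8,9],"angular":[0,0,1.143],"claw":0}

```text
time_s: 2.05
eef_pos: [0.4111, -0.0575, 0.1701]
orientation: [2.055, 2.375, 0.001]
force: [1.5, 1.3, 0.0]
grip_width: 0.085
finger_force: 0.0
```

Run:
```python
from h import *
go(.4295,-.097,.16,8.3)
```

```text
slide [-4.18  1.25  1.01] ang [ 0.0013  0.0003 -0.0003] pos [ 0.4111 -0.0575  0.1701] F [1.5 1.3 0. ] grip 0.085 t 2.05
```

apply_moves:
  increments:
    - {"slide":[-4.2,1.2,0],"angular":[0,0,0],"claw":0}
    - {"slide":[-4.2,1.2,0],"angular":[0,0,0],"claw":0}
    - {"slide":[-4.2,1.2,0],"angular":[0,0,0],"claw":0}

```text
time_s: 2.42
eef_pos: [0.4279, -0.0949, 0.17]
orientation: [-2.055, -2.375, 0.0]
force: [-0.1, -0.4, 0.3]
grip_width: 0.0855
finger_force: 0.0
```

```bash
cat >> h.py <<'E'
def wcloud(c):
    d=c['depth']; f=200/np.tan(np.radians(c['fovy'])/2)
    v,u=np.mgrid[:400,:640]; a=u-c['cx']; b=v-c['cy']; r=np.hypot(a,b)+1e-9; t=np.minimum(r/f,1.4)
    k=np.tan(t)/r*d
    P=np.stack([a*k,b*k,d],-1)@c['pose'][:3,:3].T+c['pose'][:3,3]
    P[(d==0)|(r/f>1.4)]=np.nan
    return P
def rect(n,P,m):
    q=P[m][:,:2]; r=cv2.minAreaRect((q*1000).astype(np.float32)); print(n,m.sum(),'mean',P[m].mean(0).round(4),'rect',np.round(r[0],1),np.round(r[1],1),round(r[2],1))
E
python3 - <<'E'
from h import *
go(.4295,-.097,.053,8.3)
c=bot.read_camera('wrist'); save(c,'w1.png'); P=wcloud(c); x,y,z=np.moveaxis(P,-1,0)
near=(abs(x-.43)<.06)&(abs(y+.094)<.06)
rect('fin',P,near&(z>.053)&(z<.07)); rect('plate',P,near&(z>.024)&(z<.07))
E
```

```text
slide [-0.24  0.14 11.7 ] ang [-0.0007 -0.0004 -0.0006] pos [ 0.4279 -0.0949  0.17  ] F [-0.1 -0.4  0.3] grip 0.0855 t 2.425
fin 791 mean [ 0.4288 -0.0963  0.0614] rect [429.  -97.9] [11.6 44.8] 8.6
plate 5608 mean [ 0.4286 -0.0943  0.0361] rect [429.3 -97.6] [64.1 74.8] 8.2
```

View pics/w1.png

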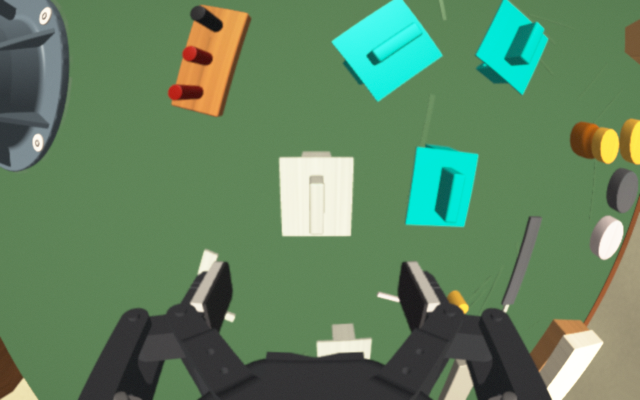

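The steel cover is at (316,197), square to the gripper. The grasp position is confirmed, so I'm descending.

apply_moves:
  increments:
    - {"slide":[-0.25,0.1,5],"angular":[0,0,0],"claw":0}
    - {"slide":[-0.25,0.1,9],"angular":[0,0,0],"claw":0}
    - {"slide":[-0.25,0.1,11.5],"angular":[0,0,0],"claw":0}
    - {"slide":[-0.25,0.1,11.5],"angular":[0,0,0],"claw":0}
    - {"slide":[-0.25,0.1,11.5],"angular":[0,0,0],"claw":0}

```text
time_s: 3.1
eef_pos: [0.4302, -0.0969, 0.0562]
orientation: [2.053, 2.377, 0.001]
force: [-0.2, 0.4, 1.0]
grip_width: 0.0855
finger_force: 0.0
```

Run:
```python
from h import *
go(.429,-.0975,.054,8.4)
```

```text
slide [-0.04 -0.13  0.22] ang [ 0.0011  0.0005 -0.0004] pos [ 0.4302 -0.0969  0.0562] F [-0.2  0.4  1. ] grip 0.0855 t 3.1
```

apply_moves:
  increments:
    - {"slide":[0,-0.1,0.2],"angular":[0,0,0],"claw":0.5}
    - {"slide":[0,-0.1,0.2],"angular":[0,0,0],"claw":1}
    - {"slide":[0,-0.1,0.2],"angular":[0,0,0],"claw":1}
    - {"slide":[0,-0.1,0.2],"angular":[0,0,0],"claw":1}
    - {"slide":[0,-0.1,0.2],"angular":[0,0,0],"claw":1}
    - {"slide":[0,-0.1,0.2],"angular":[0,0,0],"claw":1}
    - {"slide":[0,-0.1,0.2],"angular":[0,0,0],"claw":1}
    - {"slide":[0,-0.1,0.2],"angular":[0,0,0],"claw":1}
  grip_force: 60

```text
time_s: 4.1
eef_pos: [0.4288, -0.0976, 0.0533]
orientation: [2.055, 2.376, -0.0]
force: [-1.5, -0.0, 5.0]
grip_width: 0.0111
finger_force: 60.6
```

Run:
```python
from h import *
go(.4295,-.0975,.25,8.4)
go(.497,.222,.25,9)
```

```text
slide [ -0.     0.08 -19.67] ang [ 0.0002  0.0003 -0.0017] pos [ 0.4288 -0.0976  0.0533] F [-1.5 -0.   5. ] grip 0.0111 t 4.1
slide [ 30.64  11.37 -19.67] ang [ 0.0002  0.0003 -0.0122] pos [ 0.4288 -0.0976  0.0533] F [-1.5 -0.   5. ] grip 0.0111 t 4.1
```

apply_moves:
  increments:
    - {"slide":[0,0,-3],"angular":[0,0,0],"claw":1}
    - {"slide":[0,0,-8],"angular":[0,0,0],"claw":1}
    - {"slide":[3,1,-14],"angular":[0,0,0],"claw":1}
    - {"slide":[8,4,-18],"angular":[0,0,-0.01],"claw":1}
    - {"slide":[13,7,-20],"angular":[0,0,-0.01],"claw":1}
    - {"slide":[18,9,-20],"angular":[0,0,-0.01],"claw":1}
    - {"slide":[21.5,9.4,-20],"angular":[0,0,-0.01],"claw":1}
    - {"slide":[21.5,9.4,-20],"angular":[0,0,-0.01],"claw":1}
    - {"slide":[21.5,9.4,-20],"angular":[0,0,-0.01],"claw":1}

```text
time_s: 5.22
eef_pos: [0.4903, 0.1286, 0.2527]
orientation: [-2.042, -2.387, 0.002]
force: [-0.3, -0.0, -1.5]
grip_width: 0.011
finger_force: 59.8
```

Run:
```python
from h import *
go(.497,.222,.25,9)
c=bot.read_camera('wrist'); save(c,'w2.png'); P=wcloud(c); x,y,z=np.moveaxis(P,-1,0)
hs=(abs(x-.497)<.06)&(abs(y-.224)<.06)
rect('edge',P,hs&(z>.1145)&(z<.13)); rect('with strips',P,hs&(z>.105)&(z<.13)); rect('below',P,hs&(z>.1)&(z<.13))
q=z[hs&(z>.1)&(z<.13)]; print(np.histogram(q,bins=np.arange(.1,.13,.002))[0])
tcp=bot.state()['eef_pos']; hd=(abs(x-tcp[0])<.05)&(abs(y-tcp[1])<.06)&(z>.19)&(z<.235)
rect('held plate',P,hd)
print([(np.round(r['location'],4),round(r['conf'],2)) for r in bot.place_of('seat','wrist')])
c=bot.read_camera('scene');save(c,'s2.png')
P=cloud(c);x,y,z=np.moveaxis(P,-1,0);hd=(abs(x-tcp[0])<.05)&(abs(y-tcp[1])<.06)&(z>.215)&(z<.233);rect('held scene',P,hd)
q=P[hd];A=np.c_[q[:,:2]-q[:,:2].mean(0),np.ones(len(q))];print('tilt',np.linalg.lstsq(A,q[:,2],rcond=None)[0])
```

```text
slide [9.12 2.1  0.26] ang [-0.001   0.0005 -0.0015] pos [0.4903 0.1286 0.2527] F [-0.3 -0.  -1.5] grip 0.011 t 5.225
edge 2183 mean [0.4967 0.2212 0.1194] rect [497.  221.3] [64.6 60.7] 10.1
with strips 3050 mean [0.4978 0.2218 0.1167] rect [497.  221.4] [64.6 61.2] 10.0
below 3417 mean [0.4978 0.2217 0.1151] rect [497.  221.4] [64.6 61.2] 10.0
[ 246   50  155  188  190  138  189  480  191  241 1278   71    0    0]
held plate 8613 mean [0.4873 0.1471 0.2299] rect [489.4 133.7] [64.5 64.7] 9.1
[(array([0.499 , 0.2171, 0.0933]), 0.92)]
held scene 319 mean [0.4961 0.1148 0.23  ] rect [490.6 127. ] [65.9 76. ] 9.4
tilt [-0.02608561  0.07747629  0.23003141]
```

View pics/w2.png

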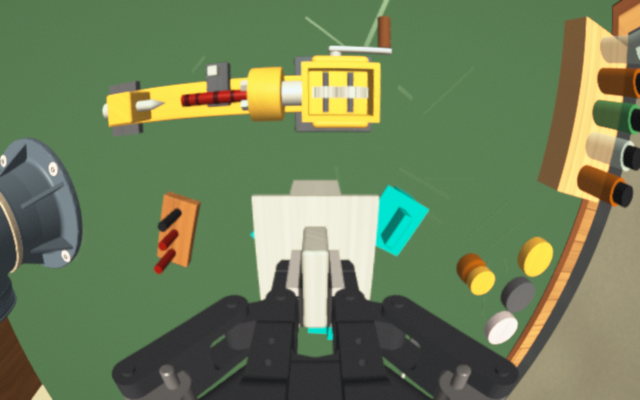

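The wrist picture shows the held cover level at (315,250) and the open headstock at (340,92), with both strips visible. Next I go over it.

apply_moves:
  increments:
    - {"slide":[4,1,0],"angular":[0,0,-0.014],"claw":1}
    - {"slide":[8,2,0],"angular":[0,0,-0.014],"claw":1}
    - {"slide":[9.1,2.1,0.5],"angular":[0,0,-0.014],"claw":1}
    - {"slide":[9.1,2.1,3],"angular":[0,0,-0.014],"claw":1}
    - {"slide":[9.1,2.1,6.5],"angular":[0,0,-0.014],"claw":1}
    - {"slide":[9.1,2.1,6.5],"angular":[0,0,-0.014],"claw":1}
    - {"slide":[9.1,2.1,6.5],"angular":[0,0,-0.014],"claw":1}

```text
time_s: 6.25
eef_pos: [0.4978, 0.2214, 0.1892]
orientation: [2.027, 2.4, 0.001]
force: [0.2, -0.4, -1.3]
grip_width: 0.0109
finger_force: 59.7
```

Run:
```python
from h import *
go(.497,.2215,.165,9.8)
tcp=bot.state()['eef_pos']
for cam in ['top','scene']:
    c=bot.read_camera(cam);save(c,cam+'3.png');P=cloud(c);x,y,z=np.moveaxis(P,-1,0)
    hd=(abs(x-tcp[0])<.06)&(abs(y-tcp[1])<.06)&(z>tcp[2]-.053+.024)&(z<tcp[2]-.053+.034);rect(cam,P,hd)
    q=P[hd];A=np.c_[q[:,:2]-q[:,:2].mean(0),np.ones(len(q))];print('tilt',np.linalg.lstsq(A,q[:,2],rcond=None)[0])
i=cv2.imread('pics/scene3.png')[80:200,290:450]; cv2.imwrite('pics/s3c.png',cv2.resize(i,None,fx=5,fy=5,interpolation=cv2.INTER_CUBIC))
```

```text
slide [ 0.02 -0.08  2.42] ang [ 0.0008 -0.     -0.003 ] pos [0.4978 0.2214 0.1892] F [ 0.2 -0.4 -1.3] grip 0.0109 t 6.25
top 569 mean [0.4991 0.2019 0.1661] rect [500.1 206.7] [64.7 45.8] 7.9
tilt [0.00416901 0.00628597 0.16609175]
scene 276 mean [0.5045 0.2104 0.1681] rect [498.2 221.1] [64.9 80.5] 8.9
tilt [-0.01020157  0.0219854   0.16806449]
```

View pics/s3c.png

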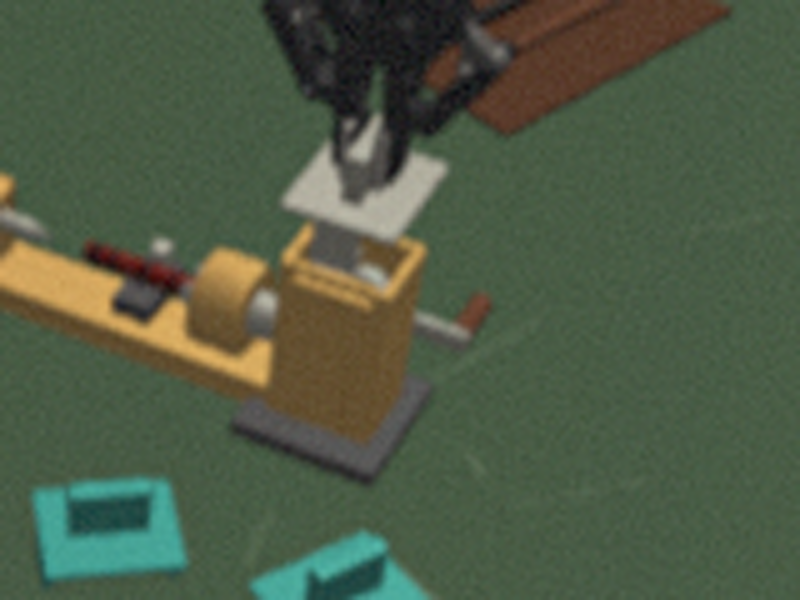

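The crop shows the cover level over the open box, with its arm hanging by the near strip. Lowering carefully.

apply_moves:
  increments:
    - {"slide":[0,-0.1,0.8],"angular":[0,0,0],"claw":1}
    - {"slide":[0,-0.1,1.6],"angular":[0,0,0],"claw":1}
    - {"slide":[0,-0.1,2.4],"angular":[0,0,0],"claw":1}
    - {"slide":[0,-0.1,2.4],"angular":[0,0,0],"claw":1}
    - {"slide":[0,-0.1,2.4],"angular":[0,0,0],"claw":1}
  grip_force: 90

```text
time_s: 6.98
eef_pos: [0.4964, 0.2218, 0.1641]
orientation: [2.026, 2.401, -0.0]
force: [0.7, 0.4, -1.8]
grip_width: 0.0104
finger_force: 90.8
```

apply_moves:
  increments:
    - {"slide":[0,0,0.3],"angular":[0,0,0],"claw":1}
    - {"slide":[0,0,0.6],"angular":[0,0,0],"claw":1}
    - {"slide":[0,0,0.9],"angular":[0,0,0],"claw":1}
    - {"slide":[0,0,0.9],"angular":[0,0,0],"claw":1}

```text
time_s: 7.48
eef_pos: [0.4969, 0.2219, 0.1555]
orientation: [2.026, 2.4, 0.002]
force: [2.2, 0.3, 2.6]
grip_width: 0.0105
finger_force: 91.6
```

Contact with the strips is gentle and even, so I'm pressing on.

apply_moves:
  increments:
    - {"slide":[0,0,0.2],"angular":[0,0,0],"claw":1}
    - {"slide":[0,0,0.4],"angular":[0,0,0],"claw":1}
    - {"slide":[0,0,0.6],"angular":[0,0,0],"claw":1}
    - {"slide":[0,0,0.8],"angular":[0,0,0],"claw":1}
    - {"slide":[0,0,0.8],"angular":[0,0,0],"claw":1}

```text
time_s: 8.1
eef_pos: [0.4959, 0.2217, 0.1466]
orientation: [-2.026, -2.401, 0.002]
force: [0.7, -0.3, -1.6]
grip_width: 0.0104
finger_force: 91.1
```

apply_moves:
  increments:
    - {"slide":[0,0,0.1],"angular":[0,0,0],"claw":1}
    - {"slide":[0,0,0.2],"angular":[0,0,0],"claw":1}
    - {"slide":[0,0,0.2],"angular":[0,0,0],"claw":1}

```text
time_s: 8.48
eef_pos: [0.4964, 0.2218, 0.1455]
orientation: [2.026, 2.401, 0.001]
force: [-0.4, -0.8, 3.5]
grip_width: 0.0105
finger_force: 91.7
```

apply_moves:
  increments:
    - {"slide":[0,0,0.1],"angular":[0,0,0],"claw":1}
    - {"slide":[0,0,0.2],"angular":[0,0,0],"claw":1}
    - {"slide":[0,0,0.2],"angular":[0,0,0],"claw":1}

```text
time_s: 8.85
eef_pos: [0.4964, 0.2219, 0.1454]
orientation: [2.025, 2.4, 0.003]
force: [-7.8, -4.0, 22.8]
grip_width: 0.0102
finger_force: 94.8
```

It's at a hard stop at the expected height. Now I ease off, release and retreat.

apply_moves:
  increments:
    - {"slide":[0,0,-0.25],"angular":[0,0,0],"claw":1}
    - {"slide":[0,0,-0.25],"angular":[0,0,0],"claw":0.6}
    - {"slide":[0,0,-0.25],"angular":[0,0,0],"claw":0}
    - {"slide":[0,0,-0.25],"angular":[0,0,0],"claw":0}
    - {"slide":[0,0,-0.25],"angular":[0,0,0],"claw":0}
    - {"slide":[0,0,-0.25],"angular":[0,0,0],"claw":0}
    - {"slide":[0,0,-3],"angular":[0,0,0],"claw":0}
    - {"slide":[0,0,-7],"angular":[0,0,0],"claw":0}
    - {"slide":[-4,0,-12],"angular":[0,0,0],"claw":0}
    - {"slide":[-10,0,-12],"angular":[0,0,0],"claw":0}
  grip_force: 40

```text
time_s: 10.1
eef_pos: [0.5149, 0.1237, 0.2667]
orientation: [2.02, 2.401, 0.008]
force: [0.9, 0.6, -0.4]
grip_width: 0.0853
finger_force: 0.0
```

apply_moves:
  increments:
    - {"slide":[-2,0,0],"angular":[0,0,0],"claw":0}
    - {"slide":[-2,0,0],"angular":[0,0,0],"claw":0}
    - {"slide":[-2,0,0],"angular":[0,0,0],"claw":0}

```text
time_s: 10.48
eef_pos: [0.5164, 0.1039, 0.263]
orientation: [-2.026, -2.401, 0.0]
force: [-0.2, 0.6, 0.0]
grip_width: 0.0855
finger_force: 0.0
```

Run:
```python
from h import *
s=bot.state();print(s['eef_pos'],s['grip_width'],s['force'])
c=bot.read_camera('wrist');save(c,'w4.png')
c2=bot.read_camera('scene');save(c2,'s4.png')
for n,P in [('w',wcloud(c)),('s',cloud(c2))]:
    x,y,z=np.moveaxis(P,-1,0);hs=(abs(x-.497)<.055)&(abs(y-.2215)<.055)
    m=hs&(z>.115)&(z<.131);rect(n,P,m);print(np.median(z[m]),np.nanmax(z[hs&(z<.17)]))
    q=P[m&(abs(z-np.median(z[m]))<.004)];A=np.c_[q[:,:2]-q[:,:2].mean(0),np.ones(len(q))];print('tilt',np.linalg.lstsq(A,q[:,2],rcond=None)[0])
i=cv2.imread('pics/s4.png')[80:200,290:450]; cv2.imwrite('pics/s4c.png',cv2.resize(i,None,fx=5,fy=5,interpolation=cv2.INTER_CUBIC))
```

```text
[0.51643273 0.10393724 0.26299437] 0.085513219009228 [-0.16597958  0.61898435  0.02645189]
w 5605 mean [0.4964 0.2201 0.1238] rect [496.4 221.7] [65.6 74.5] 9.5
0.12382429595468908 0.1567680382100632
tilt [-0.00253539  0.00017799  0.12380343]
s 396 mean [0.5009 0.2159 0.124 ] rect [496.  224.1] [66.6 80.5] 10.5
0.12436517938131408 0.1567910601121325
tilt [0.00113717 0.00413163 0.12438918]
```

View pics/s4c.png

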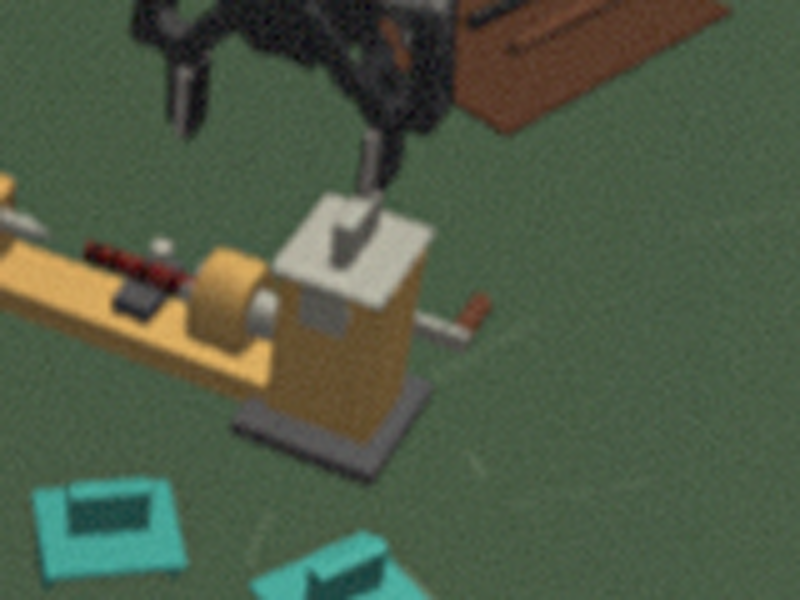

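The cover sits level and flush on the box (plate top at 0.1238 m against 0.123 m expected), and the gripper is clear of everything.

```bash
python3 -c "
from cell import bot
print(bot.sign_off())"
```

```text
the job is handed in; nothing more can be done
None
```

The short steel cover is pressed home on the gearbox, level and against a hard stop at the expected height; I let go, left the long cover alone, and handed the job in at about 10.6 s of the 38 s allowed.

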